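# Open a squeeze-and-turn safety jar in the jar clamp

## Robot

A 6-joint arm with a two-finger parallel gripper is mounted at the origin on a cart in front of the work surface, level with it; the furniture and walls round the work are solid. World frame = base frame: x ahead of the robot, y to its left, z up, the work surface at z = 0. Lengths are in m, angles in rad, forces in N, time in s.
With the tool pointing down it reaches from about 0.425 to 0.95 m from the base axis. Payload 3.5 kg.
Tool frame: the origin (TCP) lies at the very end of the fingers, on their centre line; the grasp point (between the pads) lies 19 mm behind it; z points along the fingers, y is the direction in which the jaws open and shut (so a half turn about z gives the same grasp; the last joint's range is limited). The gripper opens to 85 mm and grips with 20 to 120 N. Pads are 22 mm wide; open, the fingers measure 114 mm over their backs; the gripper's body (76 mm by 85 mm) begins 54 mm behind the grasp point. The pads swing forward as they close: fully open they stand 13 mm farther back than shut.
Start: joints at [1.093, 0.286, 1.577, -0, 1.279, -0.15], TCP at [0.217, 0.639, 0.231] pointing down, gripper open.
Joint ranges: [-2.77, 2.77], [-0.9, 2.22], [0.21, 2.48], [-1.53, 4.67], [0.24, 2.81], [-2.84, 2.84]. Speed limits (rad/s): [2.79, 2.79, 3.14, 3.14, 3.14, 3.14].

## Interface

Orientations are given as a unit quaternion [x, y, z, w].
In Python, from plant import get_state, read_camera, get_calibration, ticket, search_frame, cut_out, pinpoint gives the robot as it stands.
- The arm moves only by the tool move_arm, never from a script. Its argument "plan" is a list that holds one entry, the list of rows, each a list of 7 numbers: the turn, a rotation vector about the tool's x, y, z in degrees, then the shift along the tool's x, y, z in m, then the finger opening in m, from 0 to 0.0854. In form: [[[ax, ay, az, x, y, z, hand], ...]]. A call has exactly 5 rows; each row is the pose to reach, as a shift and turn from the pose measured when the call began, along the tool's axes at that moment; what a row does not reach only later rows make up. A row lasts 1/8 s, in which the tool goes at most 62.5 mm and 10.7 degrees, less where a joint would pass 70% of its speed; a pose out of reach is approached as far as the arm can. A call with a gripper value outside its range is refused whole. The fingers move at their own pace and stop on an object; "force" is the grip in N (left out, the last holds). Time passes only in rows, so rows that repeat a pose let the fingers close, or fill a call up. It gives the time, the measured TCP pose, the force and the opening at its end, in the units of the state.
- get_state(): the state, without advancing time (a new reading comes with each control period).
- read_camera(name): name is "side" or "top"; returns the picture (480x640x3 uint8, red, green, blue); there is no depth.
- get_calibration(name): a dict with "mtx" (3x3 intrinsics, pixels), "extrinsics" (4x4, takes a point from camera to world coordinates). Camera axes: x right, y up, looking along -z (the intrinsics and any distortion apply to the point x, -y, -z); pixel columns grow to the right and rows downward; lengths in m; the calibration is good to about 2 mm. A picture is of the moment at which its call begins. get_calibration takes no time and is no camera call.
- ticket.sign_off(): hands the job in, once; it reports no verdict.
Trained networks look in the newest picture that a camera, given by its name, has taken for a name from the list of things; names that differ only in an ending like _2 or _b are one class to them, and where a whole thing is asked for, a point or a joint stands for the part that bears it (a point fixed in the world has none). Each returns a list of dicts, best first, with "p" (0 to 1); they miss things now and then, are a little off and sometimes report something else, mostly with a low value. They report only what shows in the picture. A call takes as long as a camera call. They do not tell look-alikes from the thing itself.
- search_frame(camera, query): "centre" ([column, row] in pixels, amid what is visible of it).
- cut_out(camera, query): "pixels" (480x640 bool, what is visible of it) and "centre" ([column, row] in pixels, amid what is visible of it).
- pinpoint(camera, query): "centre" ([column, row] in pixels: a listed point, or the origin of a listed thing).
The state is a dict: "time": time; "qpos": joint angles; "dq": joint speeds; "joint_efforts": joint torques, N m; "eef_pos": TCP position; "tcp_rot": TCP orientation; "contact_force": force on the tool from outside, world axes, zero at the start; "wrist_torque": the same for the moment, N m; "opening": opening from 0.0 (shut) to 1.0 (fully open).
Only numpy, scipy, OpenCV 4.12 (cv2) and the standard library are available. Lean on these libraries where they do the work, as an engineer would, in place of code of your own. Each camera call takes 0.05 s, during which the arm holds its last target.

## Task

Stand the square tablet jar, kept upright, on the board of the jar clamp between the two jaws, let go of it, and push the sliding jaw up until the jar is held firmly. Then squeeze the two side tabs of its safety cap inward, turn the cap anticlockwise about a quarter turn while squeezing, lift it off and set it on the worktop beside the clamp, right way up, leaving the open jar in the closed clamp. Leave the spice jar and the mill where they are.

Things in the scene. Friction and masses are not known exactly. Their poses are not given: they have to be found in the camera images.
- jar_mid (a point): middle of the white jar: on its axis, half-way up its square body (44 mm above its underside). Body 60 x 60 mm, 88 mm tall, about 0.3 kg, loose, standing upright; its flat faces look along its own x and y, z up. With the grey cap on (0.11 kg) it is 124 mm tall in all. It can be gripped from above across its x faces, near the body's top, where no tab stands in the way.
- cap_mid (a point): middle of the grey safety cap: on its axis, 16 mm above the bottom of its skirt, 16 mm below its flat top; 62 mm above the jar's middle while it is on. Round, 50 mm diameter, 32 mm tall; skirt bottom 2 mm above the jar body's top. z up; while locked, x and y lie along the jar's. Sprung tabs stand out on its +y and -y sides: 61 mm over both at rest, 51 mm when fully squeezed.
- tab_pos (a point): outer face, middle, of the tab on the cap's +y side (its twin stands opposite): 24 mm wide, 20 mm tall, 18 mm above the skirt's bottom. Each goes 5 mm inward (spring 3 to 7 N). Unless both are in by 4.5 mm or more, catches block turning. Squeezed, the cap turns anticlockwise from above (clockwise is blocked).
- cap_top (a point): centre of the cap's flat top. Turning meets 0.2 N m or so of seal friction, about what the standing jar resists if it is not clamped. After 55 degrees the cap can be lifted straight off its neck; 75 to 90 degrees is best; an end stop comes at about 115.
- clamp: jar clamp, fixed: wooden board 236 x 104 mm (x, y), 10 mm thick; origin on the worktop, z up. Fixed jaw (84 mm wide, 55 mm high) with its inner face at x = +50 mm; sliding jaw (84 mm wide, 56 mm high) with its inner face at x = -50 mm plus the carriage's value, closing along +x. The jar stands on the board between them; clamped, its middle is at about x = +20 mm, y = 0.
- carriage (a joint): slide of the clamp's near jaw, in m: 0 fully open (100 mm between the jaws), grows as the jaw closes along the clamp's +x, up to 0.07 with nothing between; 0.040 when it holds the 60 mm jar. It stays where it is left; about 4 N of friction. Pushed on with the jar between, it slides the jar along until the fixed jaw stops it.
- thumb_post (a point): top middle of the upright grey post at the outer end of the sliding jaw: 12 mm thick along the clamp's x, 40 mm wide along its y, reaching from near the board to 85 mm above the worktop; x and y as the clamp's. Push its outer (-x) face towards the jaws.
- spice_jar_2: bystander: small white-capped spice jar, 47 mm diameter, 98 mm tall; origin under its middle
- mill_1: bystander: small mill with a grey domed top, 44 mm diameter, 90 mm tall; origin under its middle
Things that resemble listed ones, but are neither listed nor needed, are in the scene too. Leave any green look-alike of the part that bears jar_mid alone. Leave any blue look-alike of the part that bears cap_mid alone.

How it is judged:
By the outcome, as a careful person would: the job done as asked, in the order asked, and still so for the second after the job is handed in, with the robot touching nothing.
It also fails if it takes over 61 s, if anything falls off the work surface, if the arm or the gripper's body presses on something with over 40 N, if the wrist force passes 120 N, or if a joint passes its speed limit or range.

## Working session

There is one attempt and no reset: what is moved stays moved. The work goes in short steps, Python scripts to look and compute and a tool call to move; the robot and the scene stay as the last step left them, time stands still between calls to the robot, and variables do not carry over. Pictures are saved under pics/ and viewed, and the job is handed in when it is done.

Besides the shell and the picture viewer there is one more tool, called after ">>>" as name(argument=value, ...), one argument or row to a line, values as JSON. move_arm: Moves the arm, as the interface text tells. Its arguments: {"type":"object","properties":{"plan":{"type":"array","items":{"type":"array","items":{"type":"array","items":{"type":"number"}}}},"force":{"type":"number"}},"required":["plan"]}

```bash
ls; mkdir -p pics
python3 - <<'E'
from plant import *
import cv2
s=get_state()
print(s)
for c in ["side","top"]:
    im=read_camera(c); cv2.imwrite(f"pics/{c}0.png",im[:,:,::-1]); print(c,get_calibration(c))
    for q in ["jar_mid","cap_mid","tab_pos","cap_top","clamp","thumb_post","spice_jar_2","mill_1"]:
        print(q,[(round(d["p"],2),[round(float(v)) for v in d["centre"]]) for d in pinpoint(c,q)][:4])
E
```

```text
pics
{'time': 0.0, 'qpos': array([ 1.09301400e+00,  2.87189888e-01,  1.57817750e+00, -8.55288644e-06,
        1.27857940e+00, -1.50002276e-01]), 'dq': array([-0.00010716, -0.00041246, -0.00042654,  0.00026143,  0.00156148,
       -0.00097764]), 'joint_efforts': array([-4.82188079e-04, -4.06004941e+01, -2.92616272e+01, -2.10552794e-04,
        5.94755315e-03,  8.65188326e-06]), 'eef_pos': array([0.2169828 , 0.63848483, 0.22993075]), 'tcp_rot': array([ 1.63155995e-01,  9.86599582e-01, -1.12081832e-03, -3.59541166e-04]), 'contact_force': array([-0.23409669, -0.06902228, -0.59818682]), 'wrist_torque': array([-0.02712902, -0.01323416, -0.06045797]), 'opening': 0.9977983513593195}
side {'mtx': array([[488.10152615,   0.        , 314.4001484 ],
       [  0.        , 488.10152615, 245.49695231],
       [  0.        ,   0.        ,   1.        ]]), 'extrinsics': array([[-0.888583  ,  0.40736067, -0.21089696,  0.35718385],
       [-0.45861314, -0.77919616,  0.42723217,  0.36657434],
       [ 0.00970748,  0.47635136,  0.87920142,  0.8874216 ],
       [ 0.        ,  0.        ,  0.        ,  1. 
[... 469 characters left out ...]
   , 498.81786522, 236.11148649],
       [  0.        ,   0.        ,   1.        ]]), 'extrinsics': array([[ 0.00201326,  0.99410209, -0.10842962,  0.43694137],
       [-0.99974828,  0.00442384,  0.02199575, -0.01132994],
       [ 0.0223457 ,  0.10835804,  0.99386076,  1.05115484],
       [ 0.        ,  0.        ,  0.        ,  1.        ]])}
jar_mid [(0.79, [238, 325]), (0.75, [232, 215]), (0.57, [278, 259])]
cap_mid [(0.93, [278, 262]), (0.61, [321, 209]), (0.51, [281, 260])]
tab_pos [(0.58, [260, 267]), (0.47, [332, 215])]
cap_top [(0.6, [276, 258]), (0.6, [322, 208])]
clamp [(0.71, [379, 216])]
thumb_post [(0.63, [390, 268])]
spice_jar_2 [(0.66, [249, 161])]
mill_1 [(0.79, [300, 168])]
```

View pics/side0.png

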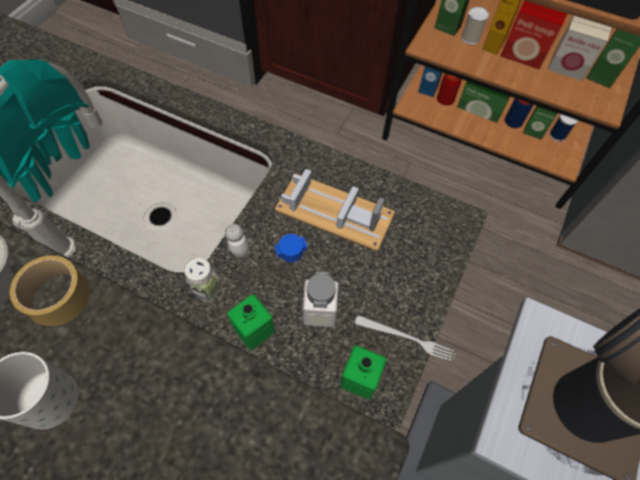

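View pics/top0.png

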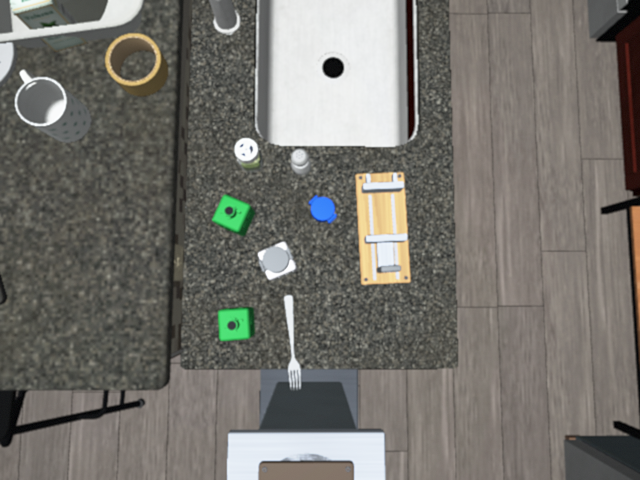

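```bash
cat > h.py <<'E'
import numpy as np,cv2
from plant import *
def ray(c,px):
    K=get_calibration(c)
    u=np.linalg.inv(K["mtx"])@np.array([px[0],px[1],1.])
    T=K["extrinsics"]; d=T[:3,:3]@np.array([u[0],-u[1],-u[2]])
    return T[:3,3],d/np.linalg.norm(d)
def onz(c,px,z):
    o,d=ray(c,px); return o+d*(z-o[2])/d[2]
def tri(a,b):
    o1,d1=ray("side",a);o2,d2=ray("top",b)
    A=np.stack([d1,-d2],1);t=np.linalg.lstsq(A,o2-o1,rcond=None)[0]
    p,q=o1+t[0]*d1,o2+t[1]*d2
    return (p+q)/2,np.linalg.norm(p-q)
def proj(c,P):
    K=get_calibration(c);T=np.linalg.inv(K["extrinsics"])
    q=T[:3,:3]@np.asarray(P)+T[:3,3]; q=np.array([q[0],-q[1],-q[2]])
    u=K["mtx"]@q; return u[:2]/u[2]
def crop(im,c,r,n,k):
    s=im[max(0,r-n):r+n,max(0,c-n):c+n]; return cv2.resize(s,None,fx=k,fy=k,interpolation=cv2.INTER_CUBIC)
E
python3 - <<'E'
from h import *
np.set_printoptions(precision=4,suppress=True)
print("cap_top",tri([321,287],[276,258]),"cap_mid",tri([323,293],[278,262]))
print("jar",tri([318,301],[278,259]))
print("clamp",tri([324,208],[379,216]),"post",tri([378,207],[390,268]))
for c in ["side","top"]:
    print(c,onz(c,[321,287] if c=="side" else [276,260],.124))
t=cv2.imread("pics/top0.png");s=cv2.imread("pics/side0.png")
a=crop(t,277,261,35,8);b=crop(t,383,228,60,9)[:, :]
cv2.imwrite("pics/c1.png",np.hstack([a,crop(s,321,300,35,8)][:2])[:, :][:560,:1120] if 0 else cv2.resize(np.hstack([a,crop(s,321,300,35,8)]),(800,400)))
cv2.imwrite("pics/c2.png",cv2.resize(np.hstack([crop(t,383,228,62,6),crop(s,335,208,62,6)]),(800,400)))
E
```

```text
cap_top (array([0.497 , 0.056 , 0.1093]), np.float64(0.001632773013186102)) cap_mid (array([0.492 , 0.0542, 0.0835]), np.float64(0.0006872000670730975))
jar (array([0.5001, 0.057 , 0.0427]), np.float64(0.00016493425176616094))
clamp (array([ 0.594 , -0.1541,  0.003 ]), np.float64(0.0018152573970393253)) post (array([ 0.4809, -0.1652,  0.0726]), np.float64(0.0006720621291389776))
side [0.4935 0.0617 0.124 ]
top [0.4931 0.0551 0.124 ]
```

View pics/c1.png

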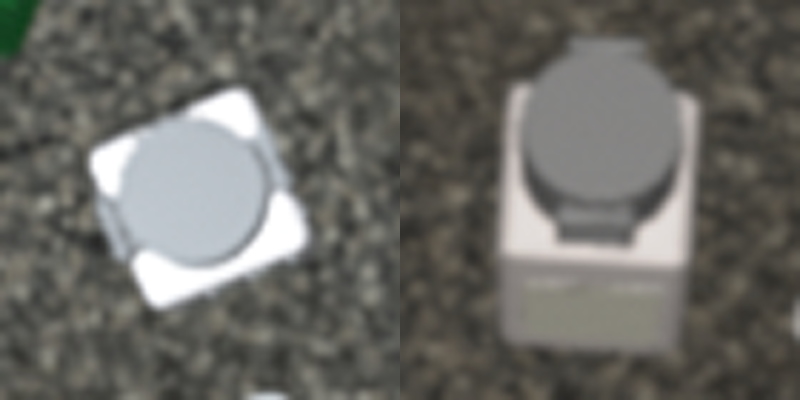

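View pics/c2.png

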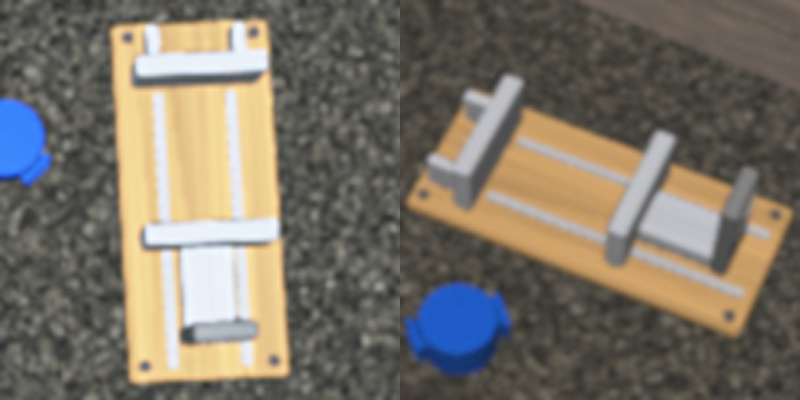

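Run:
```python
from h import *
from scipy.optimize import least_squares
np.set_printoptions(precision=4,suppress=True)
k=70/400
ct=[[242+(x)*k,226+y*k] for x,y in [(88,152),(247,86),(310,242),(158,312)]]
cs=[[286+(x-400)*k,265+y*k] for x,y in [(510,84),(698,92),(691,264),(498,260)]]
for c,cc in (("top",ct),("side",cs)):
    P=np.array([onz(c,p,.088) for p in cc]); print(c,P.mean(0)); 
    for i in range(4):
        d=P[(i+1)%4]-P[i]; print(np.linalg.norm(d),np.degrees(np.arctan2(d[1],d[0])))
# cap circle top center
print("cap top", onz("top",[242+193*k,226+193*k],.124), onz("side",[286+(603-400)*k,265+122*k],.124))
k=124/400
B=[[321+x*k,166+y*k] for x,y in [(111,24),(269,19),(289,376),(130,383)]]
P=np.array([onz("top",p,.01) for p in B]); print("board",P.mean(0))
for i in range(4):
    d=P[(i+1)%4]-P[i]; print(np.linalg.norm(d),np.degrees(np.arctan2(d[1],d[0])))
B=[[273+(x-400)*k,146+y*k] for x,y in [(407,208),(508,78) ,(793,210),(738,336)]]
P=np.array([onz("side",p,.01) for p in B]); print("boards",P,P[[0,2,3]],(P[0]+P[2])/2)
for i in range(4):
    d=P[(i+1)%4]-P[i]; print(np.linalg.norm(d),np.degrees(np.arctan2(d[1],d[0])))
```

```text
top [0.4941 0.0555 0.088 ]
0.05799627766138656 -67.03645918011205
0.0570751808925525 -157.59761442180795
0.05605682878792779 114.94358176057573
0.059026220274908676 24.336153887582363
side [0.4929 0.0618 0.088 ]
0.059056269285407886 -155.11758618938185
0.05732472416032544 113.84288834090239
0.0586815853996604 26.25153041149791
0.05872096901321623 -65.75041512724071
cap top [0.4935 0.0556 0.124 ] [0.4933 0.0603 0.124 ]
board [ 0.5694 -0.161   0.01  ]
0.1049991607430844 -87.73540391053628
0.2357840202310667 -177.74508727775492
0.10321758459852157 92.63328363902228
0.2364546286231437 2.6871589936784477
boards [[ 0.6804 -0.0964  0.01  ]
 [ 0.6709 -0.2214  0.01  ]
 [ 0.4541 -0.2132  0.01  ]
 [ 0.4483 -0.11    0.01  ]] [[ 0.6804 -0.0964  0.01  ]
 [ 0.4541 -0.2132  0.01  ]
 [ 0.4483 -0.11    0.01  ]] [ 0.5672 -0.1548  0.01  ]
0.12538500418601695 -94.30776268144282
0.21705246053020352 177.83284270963279
0.1033521181254587 93.20151458059328
0.23248737250990564 3.361523724833425
```

The white jar with the grey cap is at top (277,261) and side (321,300). The green jars at top (232,214) and (235,324) and the blue cap at top (321,209) are look-alikes. The crop shows the white body, the grey cap and tabs along the ±y edges, and puts the yaw at about 24°. The clamp's sliding jaw and post are on the near side, and the fixed jaw is on the far side.

```bash
cat >> h.py <<'E'
from scipy.spatial.transform import Rotation as R
def goal(pos,yawdeg,verbose=True):
    s=get_state(); R0=R.from_quat(s["tcp_rot"])
    a=np.radians(yawdeg); y=np.array([np.cos(a),np.sin(a),0]); z=np.array([0,0,-1.]); x=np.cross(y,z)
    Rt=R.from_matrix(np.stack([x,y,z],1))
    d=R0.inv().apply(np.asarray(pos)-s["eef_pos"]); rv=(R0.inv()*Rt).as_rotvec(degrees=True)
    m=R0.as_matrix()
    print("t %.2f pos"%s["time"],np.round(s["eef_pos"],4),"yaw %.1f"%np.degrees(np.arctan2(m[1,1],m[0,1])),"open %.3f"%s["opening"],"F",np.round(s["contact_force"],1),"M",np.round(s["wrist_torque"],2))
    print("rot",np.round(rv,1),"shift",np.round(d,4),"dist %.3f"%np.linalg.norm(d))
E
python3 - <<'E'
from h import *
goal([.494,.0585,.23],24)
E
```

```text
t 0.90 pos [0.2173 0.6391 0.2314] yaw 71.2 open 0.999 F [0.2 0.1 1.1] M [ 0.01 -0.01 -0.01]
rot [ 0.  -0.  47.2] shift [-0.4489 -0.4606  0.0013] dist 0.643
```

>>> move_arm(
  plan=[
    [[0,0,4,-0.03,-0.03,0,0.085],[0,0,9,-0.07,-0.07,0,0.085],[0,0,13,-0.11,-0.113,0,0.085],[0,0,17,-0.15,-0.155,0,0.085],[0,0,22,-0.19,-0.195,0,0.085]],
  ],
)

```text
time: 1.52
eef_pos: [0.3349, 0.3916, 0.2316]
tcp_rot: [0.35, 0.937, 0.0, 0.0]
contact_force: [0.3, 0.7, 0.0]
opening: 0.997
```

Run:
```python
from h import *
goal([.494,.0585,.21],24)
```

```text
t 1.52 pos [0.3349 0.3916 0.2316] yaw 49.1 open 0.997 F [0.3 0.7 0. ] M [-0.03 -0.09 -0.01]
rot [ 0.1  0.  25.1] shift [-0.3384 -0.1475  0.0216] dist 0.370
```

>>> move_arm(
  plan=[
    [[0,0,5,-0.055,-0.024,0,0.085],[0,0,10,-0.11,-0.048,0,0.085],[0,0,15,-0.165,-0.072,0.005,0.085],[0,0,20,-0.22,-0.096,0.01,0.085],[0,0,25,-0.27,-0.118,0.02,0.085]],
  ],
)

```text
time: 2.15
eef_pos: [0.4627, 0.1237, 0.2124]
tcp_rot: [0.545, 0.838, 0.001, 0.001]
contact_force: [0.2, 0.6, -0.3]
opening: 0.997
```

Run:
```python
from h import *
goal([.494,.0585,.21],24)
```

```text
t 2.15 pos [0.4627 0.1237 0.2124] yaw 23.9 open 0.997 F [ 0.2  0.6 -0.3] M [0.02 0.02 0.02]
rot [ 0.2  0.  -0.1] shift [-0.0722  0.0022  0.0025] dist 0.072
```

>>> move_arm(
  plan=[
    [[0,0,0,-0.036,0.001,0.002,0.085],[0,0,0,-0.072,0.002,0.002,0.085],[0,0,0,-0.072,0.002,0.002,0.085],[0,0,0,-0.072,0.002,0.002,0.085],[0,0,0,-0.072,0.002,0.002,0.085]],
  ],
)

```text
time: 2.78
eef_pos: [0.4933, 0.0596, 0.2105]
tcp_rot: [0.545, 0.839, 0.001, 0.001]
contact_force: [-0.1, -0.1, 0.2]
opening: 0.993
```

Run:
```python
from h import *
goal([.494,.0585,.062],24)
s=get_state()
for c in ["side","top"]:
    im=read_camera(c)[:,:,::-1].copy(); u=proj(c,s["eef_pos"]); print(c,u)
    cv2.imwrite(f"pics/{c}1.png",im)
    k=crop(im,int(u[0]),int(u[1]),70,4); cv2.imwrite(f"pics/{c}1c.png",k)
```

```text
t 2.77 pos [0.4933 0.0596 0.2105] yaw 24.0 open 0.993 F [-0.1 -0.1  0.2] M [ 0.02  0.01 -0.01]
rot [ 0.2  0.  -0. ] shift [-0.0012 -0.0003  0.1485] dist 0.148
side [322.98978131 263.5000282 ]
top [269.69953733 256.76828693]
```

View pics/side1c.png

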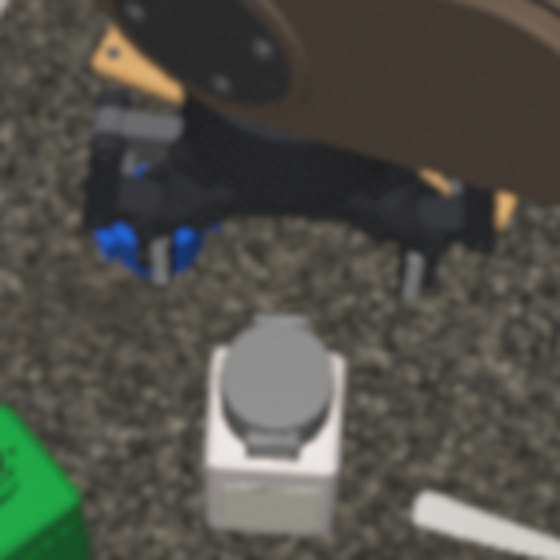

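View pics/top1c.png

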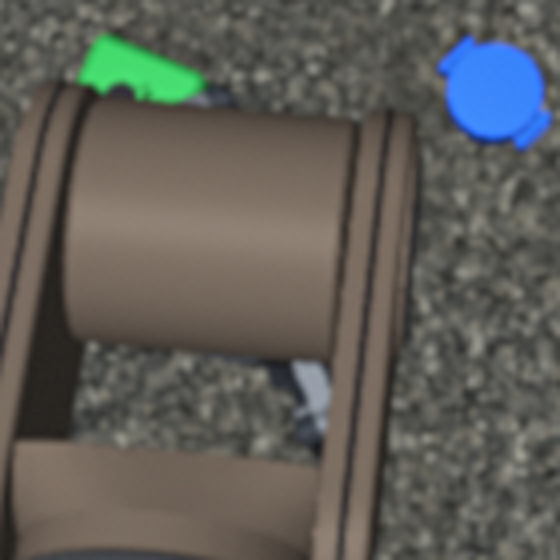

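>>> move_arm(
  plan=[
    [[0,0,0,-0.001,0,0.035,0.085],[0,0,0,-0.001,0,0.075,0.085],[0,0,0,-0.001,0,0.115,0.085],[0,0,0,-0.001,0,0.14,0.085],[0,0,0,-0.001,0,0.149,0.085]],
  ],
  force=40,
)

```text
time: 3.5
eef_pos: [0.4929, 0.0595, 0.0598]
tcp_rot: [0.544, 0.839, 0.0, -0.0]
contact_force: [0.1, -0.8, 0.5]
opening: 0.999
```

Run:
```python
from h import *
goal([.494,.0585,.061],24)
for c in ["side"]:
    im=read_camera(c)[:,:,::-1].copy()
    k=crop(im,321,290,60,5); cv2.imwrite(f"pics/{c}2c.png",k)
```

```text
t 3.50 pos [0.4929 0.0595 0.0598] yaw 24.0 open 0.999 F [ 0.1 -0.8  0.5] M [-0.01 -0.04  0.06]
rot [ 0.  -0.1  0. ] shift [-0.0013  0.0006 -0.0012] dist 0.002
```

View pics/side2c.png

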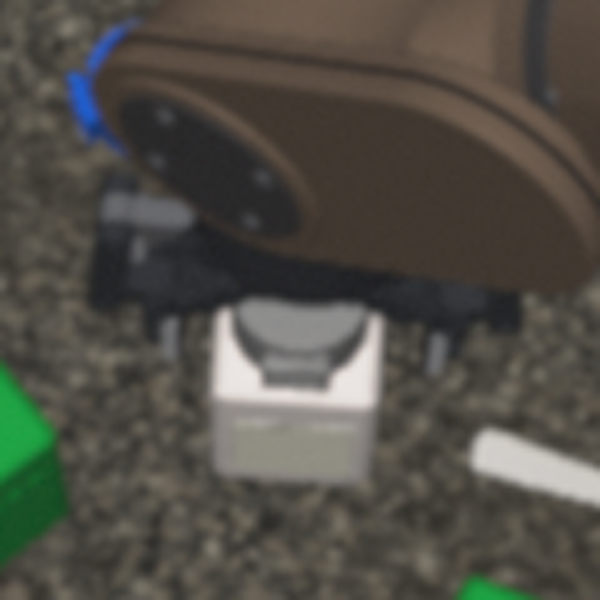

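>>> move_arm(
  plan=[
    [[0,0,0,0,0,0,0.052],[0,0,0,0,0,0,0.052],[0,0,0,0,0,0,0.052],[0,0,0,0,0,0,0.052],[0,0,0,0,0,0,0.052]],
  ],
  force=40,
)

```text
time: 4.18
eef_pos: [0.4944, 0.0594, 0.0613]
tcp_rot: [0.545, 0.839, 0.001, 0.001]
contact_force: [0.7, 2.2, 7.2]
opening: 0.693
```

>>> move_arm(
  plan=[
    [[0,0,0,0,0,-0.005,0.05],[0,0,0,0,0,-0.02,0.05],[0,0,0,0,0,-0.05,0.05],[0,0,0,0,0,-0.085,0.05],[0,0,0,0,0,-0.095,0.05]],
  ],
)

```text
time: 4.8
eef_pos: [0.4951, 0.0591, 0.1587]
tcp_rot: [0.545, 0.839, 0.002, 0.003]
contact_force: [-0.3, -0.4, -4.4]
opening: 0.697
```

Run:
```python
from h import *
c=np.array([.569,-.158]);a=np.radians(2.6);ex=np.array([np.cos(a),np.sin(a)])
p=c+.010*ex;print(p)
goal([*p,.155],2.6)
im=read_camera("side")[:,:,::-1].copy(); cv2.imwrite("pics/side3.png",im)
for q in ["jar_mid"]:
  print([(round(d["p"],2),d["centre"]) for d in pinpoint("side",q)])
s=get_state();print(proj("side",s["eef_pos"]))
cv2.imwrite("pics/side3c.png",crop(im,321,270,60,5))
```

```text
[ 0.57898971 -0.15754637]
t 4.80 pos [0.4951 0.0591 0.1587] yaw 24.0 open 0.697 F [-0.3 -0.4 -4.4] M [ 0.02 -0.04 -0.05]
rot [ 0.4  0.1 21.4] shift [-0.232  -0.0116  0.0042] dist 0.232
[(0.8, [361.4, 370.4]), (0.75, [318.8, 279.6]), (0.75, [250.7, 323.3]), (0.3, [208.9, 287.5])]
[321.70198927 277.44534027]
```

View pics/side3c.png

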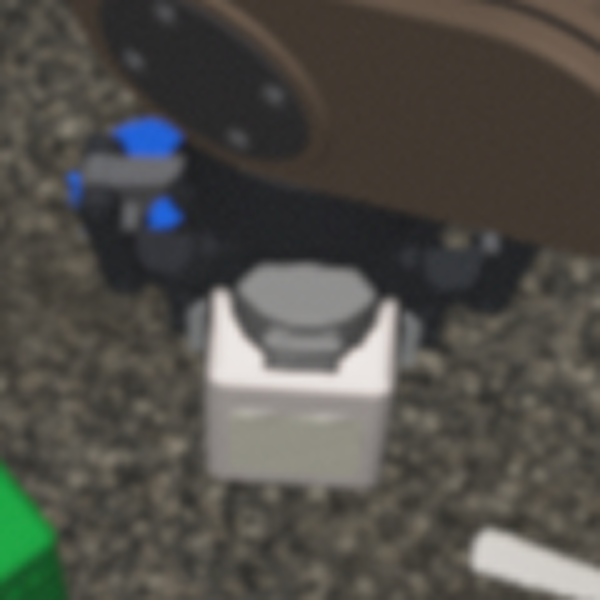

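>>> move_arm(
  plan=[
    [[0,0,3,-0.03,-0.002,0,0.05],[0,0,8,-0.075,-0.004,0,0.05],[0,0,13,-0.12,-0.006,0,0.05],[0,0,18,-0.17,-0.009,0,0.05],[0,0,21,-0.212,-0.011,0,0.05]],
  ],
)

```text
time: 5.52
eef_pos: [0.5696, -0.1402, 0.1545]
tcp_rot: [0.689, 0.725, 0.001, -0.001]
contact_force: [0.2, 0.3, -3.8]
opening: 0.696
```

Run:
```python
from h import *
goal([.579,-.1575,.155],2.6)
```

```text
t 5.53 pos [ 0.5696 -0.1402  0.1545] yaw 2.9 open 0.696 F [ 0.2  0.3 -3.8] M [ 0.05  0.   -0.01]
rot [ 0.1 -0.1  0.3] shift [-0.0177  0.0086 -0.0006] dist 0.020
```

>>> move_arm(
  plan=[
    [[0,0,0,-0.009,0.004,0,0.05],[0,0,0,-0.018,0.009,0,0.05],[0,0,0,-0.018,0.009,0.01,0.05],[0,0,0,-0.018,0.009,0.02,0.05],[0,0,0,-0.018,0.009,0.02,0.05]],
  ],
)

```text
time: 6.15
eef_pos: [0.5781, -0.1562, 0.1324]
tcp_rot: [0.689, 0.725, 0.001, -0.002]
contact_force: [0.2, 0.2, -4.5]
opening: 0.695
```

Run:
```python
from h import *
goal([.579,-.1575,.075],2.6)
im=read_camera("side")[:,:,::-1].copy()
im2=read_camera("top")[:,:,::-1].copy()
cv2.imwrite("pics/4.png",cv2.resize(np.hstack([crop(im,330,205,70,4),crop(im2,370,225,70,4)]),(800,400)))
```

```text
t 6.15 pos [ 0.5781 -0.1562  0.1324] yaw 2.9 open 0.695 F [ 0.2  0.2 -4.5] M [-0.02 -0.02 -0.07]
rot [-0.1 -0.3  0.3] shift [-0.0016  0.001   0.0574] dist 0.057
```

View pics/4.png

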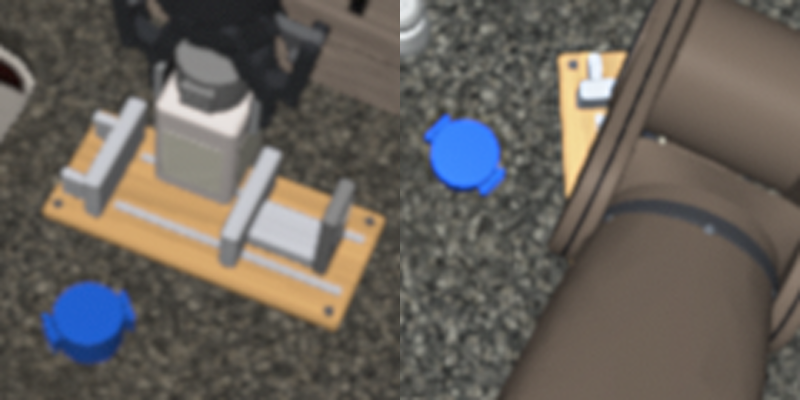

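>>> move_arm(
  plan=[
    [[0,0,0,-0.001,0.001,0.012,0.05],[0,0,0,-0.001,0.001,0.028,0.05],[0,0,0,-0.001,0.001,0.042,0.05],[0,0,0,-0.001,0.001,0.05,0.05],[0,0,0,-0.001,0.001,0.052,0.05]],
  ],
)

```text
time: 6.88
eef_pos: [0.5803, -0.1577, 0.0815]
tcp_rot: [0.689, 0.725, 0.001, -0.001]
contact_force: [1.7, 0.1, -3.1]
opening: 0.695
```

Run:
```python
from h import *
goal([.579,-.1575,.0715],2.6)
im=read_camera("side")[:,:,::-1].copy()
cv2.imwrite("pics/5.png",crop(im,330,205,60,5))
```

```text
t 6.88 pos [ 0.5803 -0.1577  0.0815] yaw 2.9 open 0.695 F [ 1.7  0.1 -3.1] M [ 0.03 -0.18  0.04]
rot [ 0.  -0.2  0.3] shift [ 0.0003 -0.0013  0.01  ] dist 0.010
```

View pics/5.png

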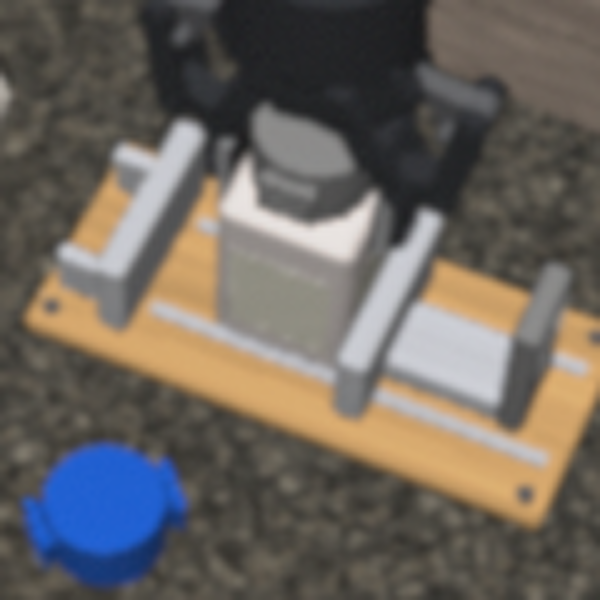

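Run:
```python
from h import *
im=cv2.imread("pics/5.png")
def P(p):
    u=proj("side",p); return (int((u[0]-270)*5),int((u[1]-145)*5))
def fr(c,yaw,pts):
    a=np.radians(yaw);M=np.array([[np.cos(a),-np.sin(a)],[np.sin(a),np.cos(a)]])
    return [[*(np.array(c)+M@np.array(p[:2])),p[2]] for p in pts]
def poly(pts,col):
    q=np.array([P(p) for p in pts]); cv2.polylines(im,[q],True,col,1)
C=(.569,-.158)
for x in (.05,-.05):
    poly(fr(C,2.6,[(x,-.042,.065),(x,.042,.065),(x,.042,.01),(x,-.042,.01)]),(0,0,255))
poly(fr(C,2.6,[(-.118,-.052,.01),(-.118,.052,.01),(.118,.052,.01),(.118,-.052,.01)]),(255,0,0))
for z in (.020,.108):
    poly(fr((.5803,-.1577),2.9,[(-.03,-.03,z),(-.03,.03,z),(.03,.03,z),(.03,-.03,z)]),(0,255,0))
cv2.imwrite("pics/5b.png",im)
```

```text
(no output)
```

View pics/5b.png

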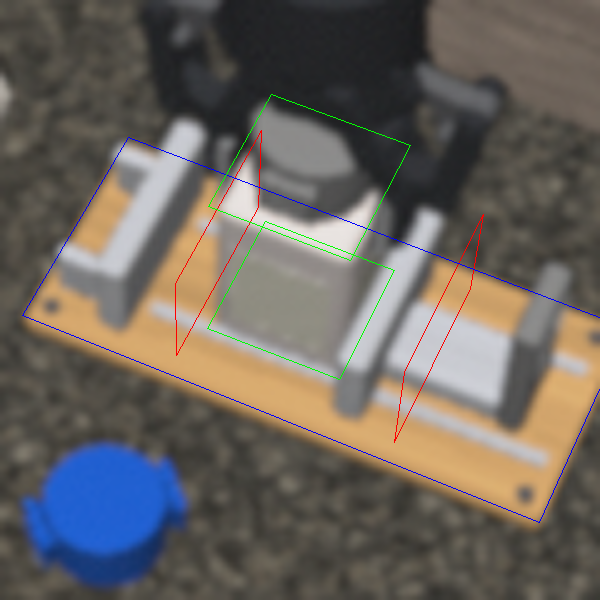

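Run:
```python
from h import *
goal([.602,-.156,.0715],2.6)
```

```text
t 6.92 pos [ 0.5803 -0.1578  0.0816] yaw 2.9 open 0.692 F [ 1.2  0.1 -6.3] M [ 0.06 -0.41 -0.  ]
rot [ 0.  -0.2  0.3] shift [0.0006 0.0217 0.0101] dist 0.024
```

>>> move_arm(
  plan=[
    [[0,0,0,0,0.006,-0.001,0.05],[0,0,0,0.001,0.014,-0.001,0.05],[0,0,0,0.001,0.021,0,0.05],[0,0,0,0.001,0.0217,0,0.05],[0,0,0,0.001,0.0217,0,0.05]],
  ],
)

```text
time: 7.55
eef_pos: [0.6018, -0.1555, 0.0814]
tcp_rot: [0.689, 0.725, 0.001, -0.001]
contact_force: [-0.2, -0.6, -4.2]
opening: 0.696
```

Run:
```python
from h import *
goal([.602,-.156,.0715],2.6)
im=read_camera("side")[:,:,::-1].copy()
cv2.imwrite("pics/6.png",crop(im,330,205,60,5))
goal([.602,-.156,.0715],2.6)
```

```text
t 7.55 pos [ 0.6018 -0.1555  0.0814] yaw 2.9 open 0.696 F [-0.2 -0.6 -4.2] M [0.04 0.02 0.02]
rot [-0.  -0.2  0.3] shift [-0.0005  0.0001  0.0099] dist 0.010
t 7.60 pos [ 0.6017 -0.1556  0.0814] yaw 2.9 open 0.694 F [-0.1  0.7 -4.3] M [-0.02 -0.03 -0.01]
rot [-0.  -0.2  0.3] shift [-0.0005  0.0003  0.0099] dist 0.010
```

View pics/6.png

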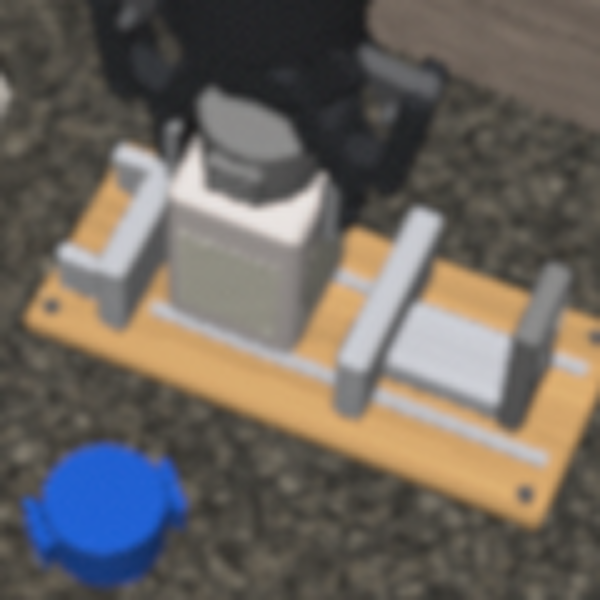

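>>> move_arm(
  plan=[
    [[0,0,0,0,0,0.004,0.05],[0,0,0,0,0,0.008,0.05],[0,0,0,0,0,0.01,0.05],[0,0,0,0,0,0.0105,0.05],[0,0,0,0,0,0.0105,0.05]],
  ],
)

```text
time: 8.22
eef_pos: [0.6014, -0.1554, 0.0712]
tcp_rot: [0.689, 0.725, 0.001, -0.002]
contact_force: [-2.1, 0.3, -1.8]
opening: 0.695
```

>>> move_arm(
  plan=[
    [[0,0,0,0,0,0.001,0.066],[0,0,0,0,0,0.001,0.078],[0,0,0,0,0,0,0.082],[0,0,0,0,0,0,0.082],[0,0,0,0,0,0,0.082]],
  ],
)

```text
time: 8.85
eef_pos: [0.6016, -0.1555, 0.0714]
tcp_rot: [0.689, 0.725, 0.001, -0.002]
contact_force: [-0.8, 0.2, 0.6]
opening: 0.958
```

>>> move_arm(
  plan=[
    [[0,0,0,0,0,-0.015,0.082],[0,0,0,0,0,-0.045,0.082],[0,0,0,0,0,-0.085,0.082],[0,0,0,0,0,-0.12,0.06],[0,0,0,0,0,-0.13,0.03]],
  ],
)

```text
time: 9.48
eef_pos: [0.6033, -0.1566, 0.2058]
tcp_rot: [0.689, 0.725, 0.002, 0.002]
contact_force: [-0.9, 0.1, -0.6]
opening: 0.557
```

Run:
```python
from h import *
goal([.44,-.165,.2],-87.4)
im=read_camera("side")[:,:,::-1].copy()
cv2.imwrite("pics/7.png",crop(im,330,205,60,5))
print([(round(d["p"],2),d["centre"]) for d in pinpoint("side","thumb_post")])
```

```text
t 9.47 pos [ 0.6033 -0.1566  0.2058] yaw 2.9 open 0.557 F [-0.9  0.1 -0.6] M [-0.06 -0.03 -0.02]
rot [ 0.2 -0.3 90.3] shift [-1.000e-04 -1.636e-01  4.900e-03] dist 0.164
[(0.68, [377.7, 206.3])]
```

View pics/7.png

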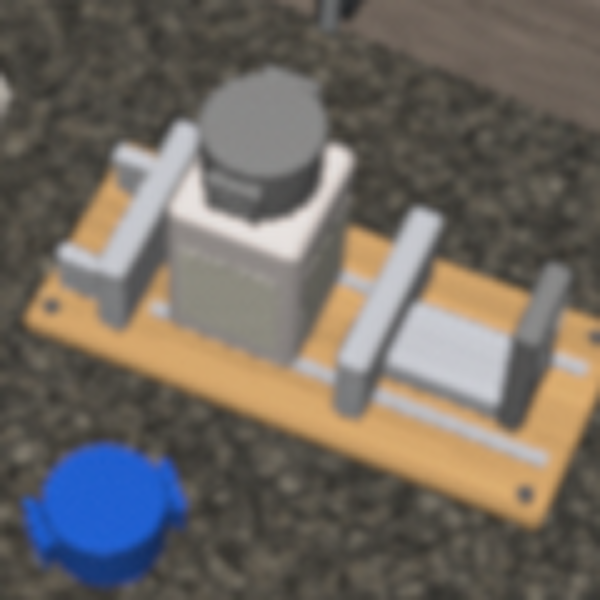

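Run:
```python
from h import *
im=cv2.imread("pics/top0.png")
cv2.imwrite("pics/8.png",crop(im,388,262,30,10))
print(onz("side",[377.7,206.3],.085),onz("top",[390,268],.085))
# from pics/7: post top outer corners
for p in [(545,268),(568,275),(515,335),(535,345)]:
    print(p,onz("side",[270+p[0]/5,145+p[1]/5],.085))
```

```text
[ 0.47985971 -0.15832825  0.085     ] [ 0.48065958 -0.16313152  0.085     ]
(545, 268) [ 0.48488595 -0.17611549  0.085     ]
(568, 275) [ 0.47550293 -0.1772949   0.085     ]
(515, 335) [ 0.48264515 -0.14198693  0.085     ]
(535, 345) [ 0.47389005 -0.14139872  0.085     ]
```

View pics/8.png

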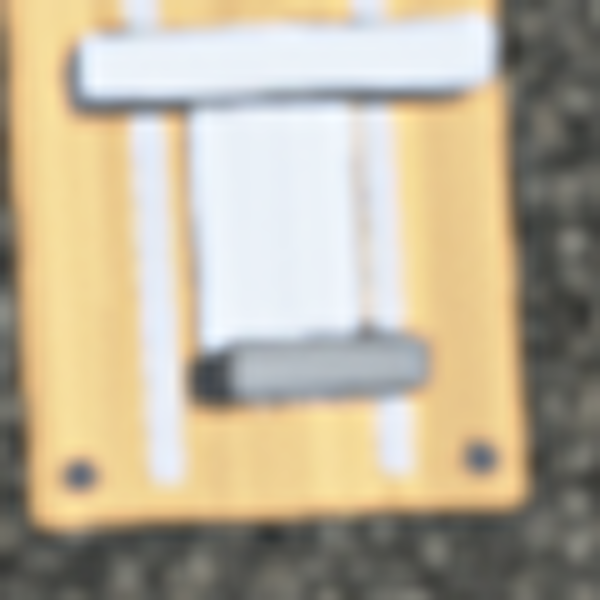

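>>> move_arm(
  plan=[
    [[0,0,10,0,-0.03,0,0],[0,0,20,0,-0.065,0,0],[0,0,30,0,-0.1,0,0],[0,0,40,0,-0.135,0,0],[0,0,50,0,-0.165,0,0]],
  ],
)

```text
time: 10.2
eef_pos: [0.4353, -0.1638, 0.2003]
tcp_rot: [0.932, 0.363, -0.0, -0.002]
contact_force: [0.8, 0.3, -0.7]
opening: -0.0
```

Run:
```python
from h import *
goal([.442,-.1625,.05],-87.4)
```

```text
t 10.20 pos [ 0.4353 -0.1638  0.2003] yaw -47.4 open -0.000 F [ 0.8  0.3 -0.7] M [-0.03 -0.01 -0.02]
rot [-0.3 -0.  40. ] shift [0.0056 0.0043 0.1503] dist 0.150
```

>>> move_arm(
  plan=[
    [[0,0,10,0.002,0.002,0.03,0],[0,0,20,0.0055,0.004,0.07,0],[0,0,30,0.0055,0.004,0.11,0],[0,0,40,0.0055,0.004,0.145,0],[0,0,40,0.0055,0.004,0.15,0]],
  ],
)

```text
time: 10.82
eef_pos: [0.4384, -0.1603, 0.0462]
tcp_rot: [1.0, 0.023, -0.005, -0.005]
contact_force: [0.1, 0.5, 0.4]
opening: 0.003
```

Run:
```python
from h import *
goal([.500,-.1595,.05],-87.4)
im=read_camera("side")[:,:,::-1].copy()
cv2.imwrite("pics/9.png",crop(im,345,215,60,5))
```

```text
t 10.82 pos [ 0.4384 -0.1603  0.0462] yaw -87.3 open 0.003 F [0.1 0.5 0.4] M [-0.01 -0.    0.08]
rot [-0.6  0.5  0.1] shift [ 0.0615  0.0021 -0.0044] dist 0.062
```

View pics/9.png

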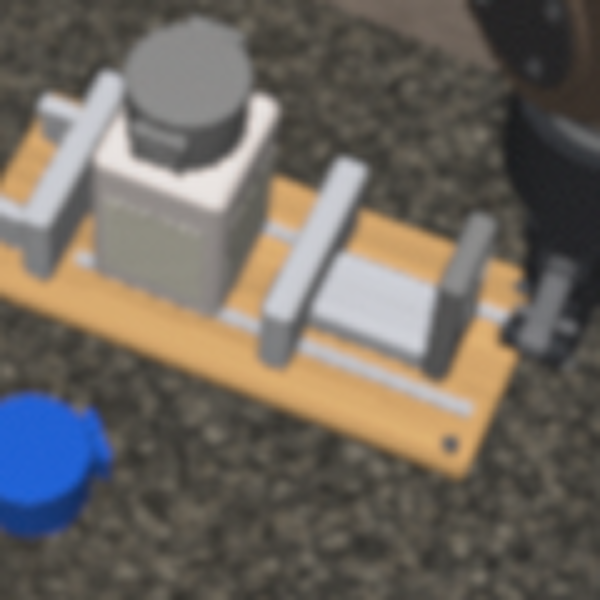

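>>> move_arm(
  plan=[
    [[0,0,0,0.01,0,-0.002,0],[0,0,0,0.025,0,-0.004,0],[0,0,0,0.035,0,-0.004,0],[0,0,0,0.043,0,-0.004,0],[0,0,0,0.045,0,-0.004,0]],
  ],
)

```text
time: 11.5
eef_pos: [0.4847, -0.1591, 0.0518]
tcp_rot: [1.0, 0.025, -0.004, -0.004]
contact_force: [-8.7, -0.6, 5.8]
opening: 0.003
```

Run:
```python
from h import *
goal([.500,-.1595,.05],-87.4)
im=read_camera("side")[:,:,::-1].copy()
cv2.imwrite("pics/10.png",crop(im,345,215,60,5))
```

```text
t 11.50 pos [ 0.4847 -0.1591  0.0518] yaw -87.2 open 0.003 F [-8.7 -0.6  5.8] M [-0.2   1.03  0.04]
rot [-0.4  0.5  0.2] shift [0.0152 0.0011 0.0017] dist 0.015
```

View pics/10.png

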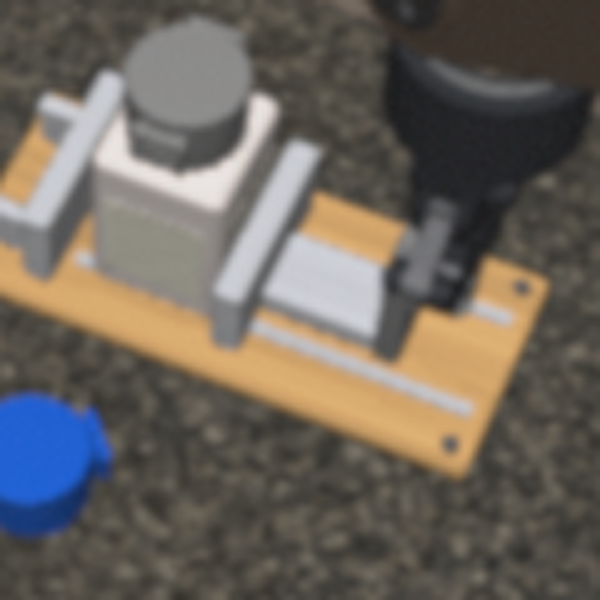

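>>> move_arm(
  plan=[
    [[0,0,0,0.003,0,0,0],[0,0,0,0.006,0,0,0],[0,0,0,0.009,0,0,0],[0,0,0,0.012,0,0,0],[0,0,0,0.012,0,0,0]],
  ],
)

```text
time: 12.18
eef_pos: [0.4962, -0.1586, 0.0517]
tcp_rot: [1.0, 0.025, -0.005, -0.004]
contact_force: [-4.4, -0.0, 3.9]
opening: 0.003
```

Run:
```python
from h import *
goal([.500,-.1595,.05],-87.4)
im=read_camera("side")[:,:,::-1].copy()
cv2.imwrite("pics/11.png",crop(im,335,205,60,5))
```

```text
t 12.18 pos [ 0.4962 -0.1586  0.0517] yaw -87.2 open 0.003 F [-4.4 -0.   3.9] M [-0.08  0.77 -0.02]
rot [-0.5  0.6  0.2] shift [0.0037 0.0011 0.0016] dist 0.004
```

View pics/11.png

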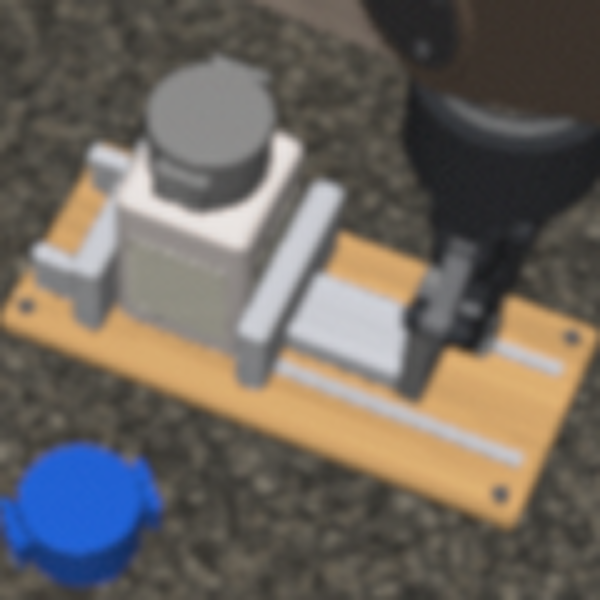

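>>> move_arm(
  plan=[
    [[0,0,0,0.002,0,0,0],[0,0,0,0.004,0,0,0],[0,0,0,0.006,0,0,0],[0,0,0,0.007,0,0,0],[0,0,0,0.007,0,0,0]],
  ],
)

```text
time: 12.85
eef_pos: [0.4968, -0.1585, 0.0518]
tcp_rot: [1.0, 0.026, -0.014, -0.005]
contact_force: [-26.1, -3.7, 18.8]
opening: -0.003
```

Run:
```python
from h import *
goal([.500,-.1595,.05],-87.4)
im=read_camera("side")[:,:,::-1].copy()
im2=read_camera("top")[:,:,::-1].copy()
cv2.imwrite("pics/12.png",cv2.resize(np.hstack([crop(im,335,205,50,8),crop(im2,383,228,50,8)]),(800,400)))
```

```text
t 12.85 pos [ 0.4968 -0.1585  0.0518] yaw -87.0 open -0.003 F [-26.1  -3.7  18.8] M [-0.5   3.62  0.06]
rot [-0.6  1.6  0.4] shift [0.0032 0.0012 0.0017] dist 0.004
```

View pics/12.png

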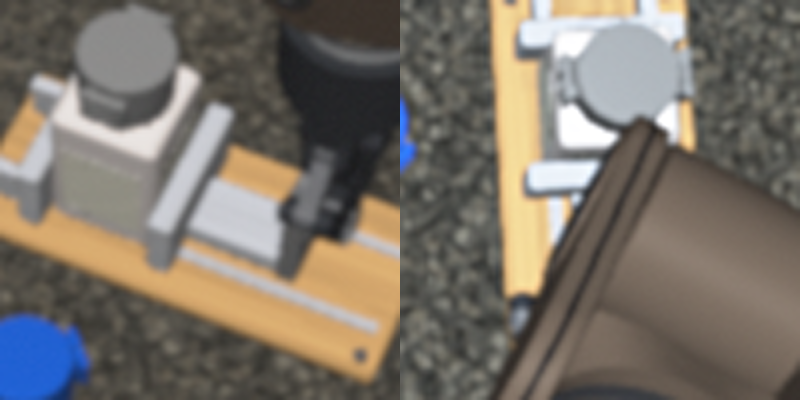

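>>> move_arm(
  plan=[
    [[0,0,0,-0.008,0,0,0],[0,0,0,-0.025,0,0,0],[0,0,0,-0.045,0,-0.02,0.03],[0,0,0,-0.05,0,-0.06,0.085],[0,0,0,-0.05,0,-0.11,0.085]],
  ],
)

```text
time: 13.58
eef_pos: [0.4497, -0.1615, 0.1632]
tcp_rot: [1.0, 0.026, -0.014, -0.006]
contact_force: [1.5, -0.3, 0.3]
opening: 0.64
```

Run:
```python
from h import *
im=read_camera("side")[:,:,::-1].copy()
im2=read_camera("top")[:,:,::-1].copy()
cv2.imwrite("pics/side13.png",im);cv2.imwrite("pics/top13.png",im2)
for c,q in (("side","cap_top"),("top","cap_top"),("side","thumb_post"),("top","jar_mid"),("side","jar_mid")):
    print(c,q,[(round(d["p"],2),[round(v,1) for v in d["centre"]]) for d in pinpoint(c,q)])
goal([.613,-.155,.2],-87.4)
a=crop(im,322,195,45,8); b=crop(im2,390,210,45,8)
cv2.imwrite("pics/13.png",cv2.resize(np.hstack([a,b]),(800,400)))
```

```text
side cap_top [(0.87, [315.8, 169.1]), (0.66, [290.8, 240.5])]
top cap_top [(0.75, [389.3, 196.1]), (0.55, [319.0, 207.4])]
side thumb_post [(0.95, [364.8, 201.8])]
top jar_mid [(0.96, [239.6, 323.0]), (0.88, [233.8, 213.8]), (0.8, [381.9, 201.9]), (0.62, [373.4, 200.5])]
side jar_mid [(0.94, [314.7, 188.9]), (0.8, [359.8, 373.5]), (0.71, [251.4, 324.4])]
t 13.93 pos [ 0.4493 -0.1614  0.1614] yaw -87.0 open 0.994 F [-1.3 -0.3  0.2] M [ 0.   -0.01 -0.04]
rot [-0.7  1.8  0.4] shift [ 0.1625  0.0017 -0.0436] dist 0.168
```

View pics/13.png

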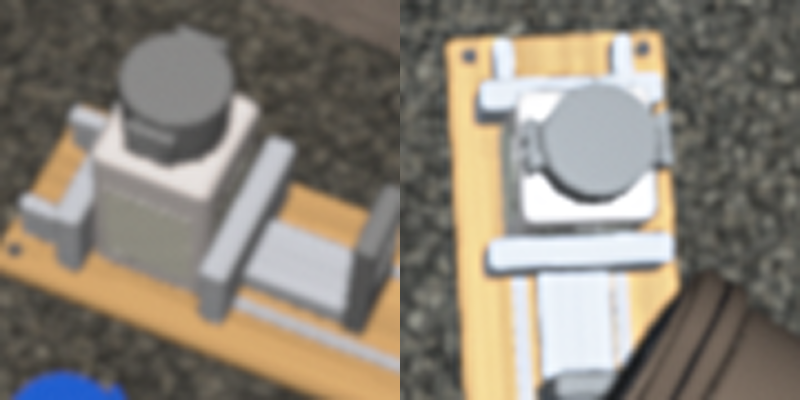

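Run:
```python
from h import *
np.set_printoptions(precision=4,suppress=True)
print("post",onz("side",[377.7,206.3],.085),onz("side",[364.8,201.8],.085))
k=90/400
print("cap side",onz("side",[277+176*k,150+80*k],.134),onz("side",[315.8,169.1],.134))
print("cap top",onz("top",[345+(604-400)*k,165+140*k],.134),onz("top",[389.3,196.1],.134))
# jar body top corners in top image
ct=[[345+(x-400)*k,165+y*k] for x,y in [(517,90),(657,85),(655,222),(522,224)]]
P=np.array([onz("top",p,.098) for p in ct]);print("jar top",P,P[2:].mean(0))
# jaw inner edges at z .065/.066 top image: fixed lower-edge row ~112?, sliding upper edge
for p in [(490,237),(672,235),(482,90),(660,78)]: print("jaw",onz("top",[345+(p[0]-400)*k,165+p[1]*k],.066))
```

```text
post [ 0.4799 -0.1583  0.085 ] [ 0.5066 -0.1562  0.085 ]
cap side [ 0.6118 -0.152   0.134 ] [ 0.612  -0.1489  0.134 ]
cap top [ 0.6122 -0.1588  0.134 ] [ 0.6129 -0.1558  0.134 ]
jar top [[ 0.641  -0.1266  0.098 ]
 [ 0.6437 -0.1883  0.098 ]
 [ 0.5829 -0.1865  0.098 ]
 [ 0.5817 -0.1283  0.098 ]] [ 0.5823 -0.1574  0.098 ]
jaw [ 0.5806 -0.1177  0.066 ]
jaw [ 0.5819 -0.1999  0.066 ]
jaw [ 0.6478 -0.1146  0.066 ]
jaw [ 0.6539 -0.1956  0.066 ]
```

Run:
```python
from h import *
def ov(c,f,out,cx,cy,n,k,C,car,yaw=2.6,jx=.02):
    im=crop(cv2.imread(f),cx,cy,n,k)
    a=np.radians(yaw);M=np.array([[np.cos(a),-np.sin(a)],[np.sin(a),np.cos(a)]])
    def poly(pts,col):
        q=[]
        for p in pts:
            u=proj(c,[*(np.array(C)+M@np.array(p[:2])),p[2]]); q.append([(u[0]-cx+n)*k,(u[1]-cy+n)*k])
        cv2.polylines(im,[np.int32(q)],True,col,1,cv2.LINE_AA)
    for x in (.05,-.05+car): poly([(x,-.042,.065),(x,.042,.065),(x,.042,.01),(x,-.042,.01)],(0,0,255))
    for z in (.01,.098): poly([(jx-.03,-.03,z),(jx-.03,.03,z),(jx+.03,.03,z),(jx+.03,-.03,z)],(0,255,0))
    poly([(-.142,-.052,.01),(-.142,.052,.01),(.094,.052,.01),(.094,-.052,.01)],(255,0,0))
    cv2.imwrite(out,im); return im
C1=(.593,-.160);C2=(.593,-.153)
a=ov("top","pics/top13.png","/dev/null.png" if 0 else "pics/o1.png",385,215,50,4,C1,.04)
b=ov("side","pics/side13.png","pics/o2.png",330,195,50,4,C2,.04)
c=ov("side","pics/side0.png","pics/o3.png",330,205,50,4,C2,.0)
d=ov("top","pics/top0.png","pics/o4.png",385,215,50,4,C1,.0)
cv2.imwrite("pics/14.png",cv2.resize(np.vstack([np.hstack([b,a]),np.hstack([c,d])]),(600,600))[:, :])
cv2.imwrite("pics/14.png",np.hstack([b,a])); cv2.imwrite("pics/15.png",np.hstack([c,d]))
```

```text
(no output)
```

View pics/14.png

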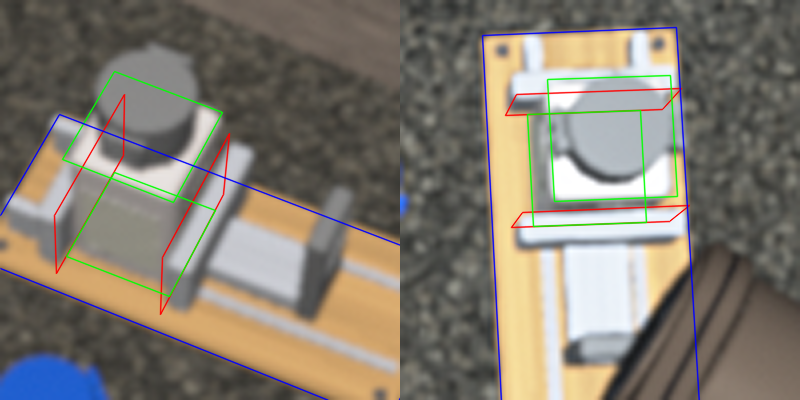

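View pics/15.png

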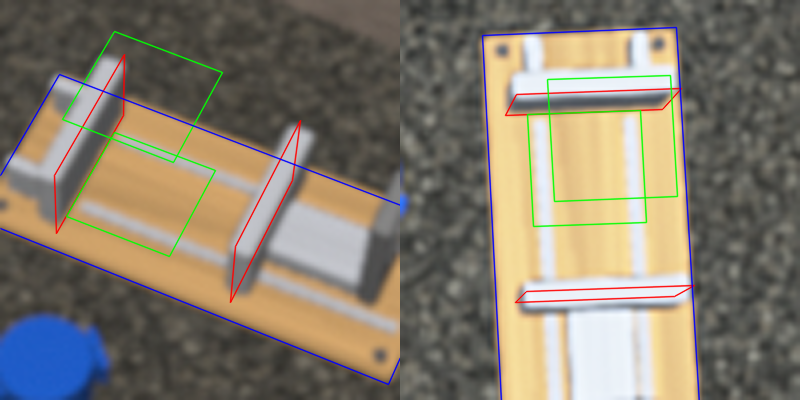

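>>> move_arm(
  plan=[
    [[0,1,0,0.01,0,-0.025,0.085],[0,1.8,0,0.05,0.001,-0.04,0.085],[-0.5,1.8,0.4,0.1,0.0015,-0.043,0.085],[-0.7,1.8,0.4,0.15,0.002,-0.043,0.085],[-0.7,1.8,0.4,0.163,0.002,-0.043,0.085]],
  ],
  force=60,
)

```text
time: 14.55
eef_pos: [0.6161, -0.1549, 0.1996]
tcp_rot: [1.0, 0.024, 0.001, -0.0]
contact_force: [-0.4, -0.7, -0.1]
opening: 0.996
```

Run:
```python
from h import *
goal([.6125,-.1545,.101],-87.4)
im=read_camera("side")[:,:,::-1].copy()
cv2.imwrite("pics/16.png",crop(im,325,180,60,5))
```

```text
t 14.55 pos [ 0.6161 -0.1549  0.1996] yaw -87.3 open 0.996 F [-0.4 -0.7 -0.1] M [0.04 0.07 0.03]
rot [-0.  -0.1  0.1] shift [-0.0037 -0.0006  0.0986] dist 0.099
```

View pics/16.png

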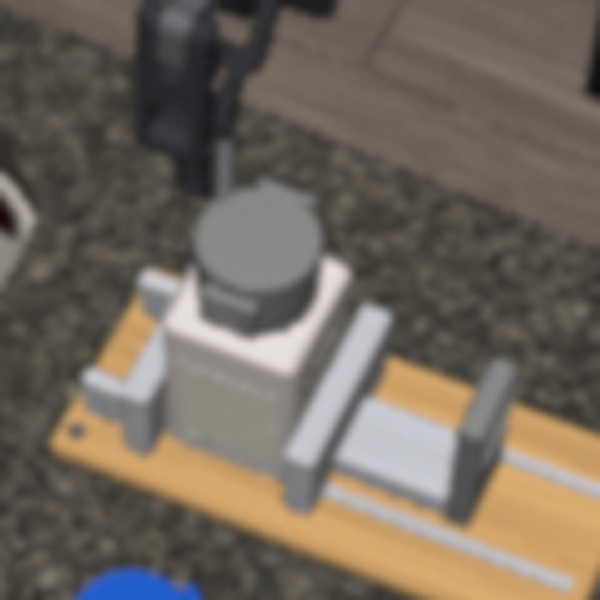

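>>> move_arm(
  plan=[
    [[0,0,0,-0.002,0,0.02,0.085],[0,0,0,-0.0037,0,0.05,0.085],[0,0,0,-0.0037,0,0.08,0.085],[0,0,0,-0.0037,0,0.096,0.085],[0,0,0,-0.0037,0,0.0985,0.085]],
  ],
)

```text
time: 15.22
eef_pos: [0.6108, -0.1548, 0.0991]
tcp_rot: [1.0, 0.023, -0.001, -0.001]
contact_force: [0.1, -0.3, 0.6]
opening: 1.001
```

Run:
```python
from h import *
goal([.6125,-.1545,.101],-87.4)
im=read_camera("side")[:,:,::-1].copy()
cv2.imwrite("pics/17.png",crop(im,325,180,60,5))
```

```text
t 15.22 pos [ 0.6108 -0.1548  0.0991] yaw -87.3 open 1.001 F [ 0.1 -0.3  0.6] M [ 0.01 -0.02  0.01]
rot [-0.1  0.1  0.1] shift [ 0.0017 -0.0002 -0.0019] dist 0.003
```

View pics/17.png

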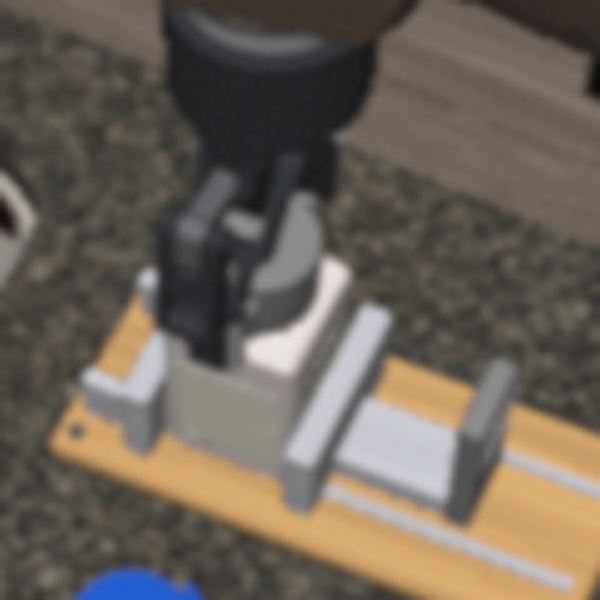

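>>> move_arm(
  plan=[
    [[0,0,0,0.0015,0,-0.001,0.072],[0,0,0,0.0015,0,-0.0015,0.064],[0,0,0,0.0015,0,-0.0015,0.056],[0,0,0,0.0015,0,-0.0015,0.05],[0,0,0,0.0015,0,-0.0015,0.048]],
  ],
  force=30,
)

```text
time: 15.9
eef_pos: [0.6143, -0.1555, 0.1046]
tcp_rot: [1.0, 0.023, 0.002, 0.0]
contact_force: [-2.4, 1.0, 7.8]
opening: 0.588
```

Run:
```python
from h import *
goal([.6125,-.1545,.101],-87.4)
im=read_camera("side")[:,:,::-1].copy()
cv2.imwrite("pics/18.png",crop(im,325,180,50,6))
goal([.6125,-.1545,.101],-87.4)
```

```text
t 15.90 pos [ 0.6143 -0.1555  0.1046] yaw -87.3 open 0.588 F [-2.4  1.   7.8] M [ 0.09  0.41 -0.02]
rot [ 0.  -0.2  0.1] shift [-0.0018 -0.0011  0.0036] dist 0.004
t 15.95 pos [ 0.6143 -0.1555  0.1047] yaw -87.3 open 0.586 F [-2.7  0.9  9.4] M [0.13 0.43 0.05]
rot [ 0.  -0.2  0.1] shift [-0.0018 -0.0011  0.0037] dist 0.004
```

View pics/18.png

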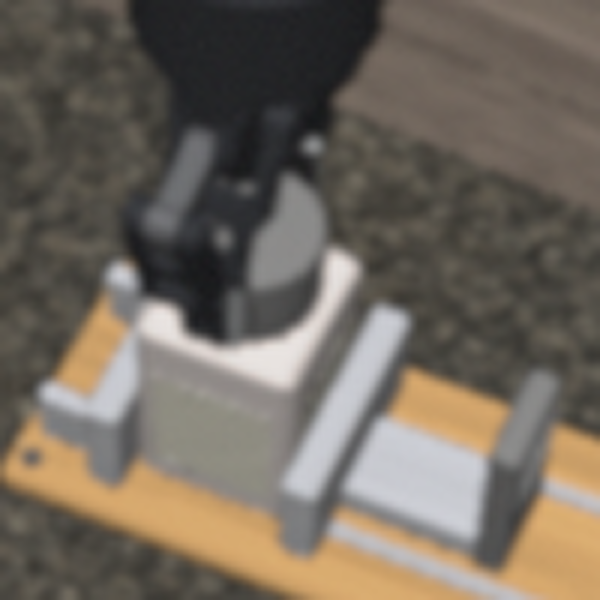

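>>> move_arm(
  plan=[
    [[0,0,0,-0.001,0,-0.0005,0.045],[0,0,0,-0.001,0,-0.0005,0.045],[0,0,-4,-0.001,0,-0.0005,0.045],[0,0,-11,-0.001,0,-0.0005,0.045],[0,0,-18,-0.001,0,-0.0005,0.045]],
  ],
  force=45,
)

```text
time: 16.58
eef_pos: [0.6136, -0.1556, 0.1052]
tcp_rot: [0.983, 0.181, 0.002, 0.0]
contact_force: [0.9, 0.0, 0.6]
opening: 0.573
```

Run:
```python
from h import *
goal([.6125,-.1545,.105],-2.4)
im=read_camera("side")[:,:,::-1].copy()
cv2.imwrite("pics/19.png",crop(im,325,180,50,6))
```

```text
t 16.57 pos [ 0.6136 -0.1556  0.1052] yaw -69.1 open 0.573 F [0.9 0.  0.6] M [ 0.02 -0.15 -0.24]
rot [  0.2  -0.1 -66.7] shift [-0.0006 -0.0014  0.0002] dist 0.002
```

View pics/19.png

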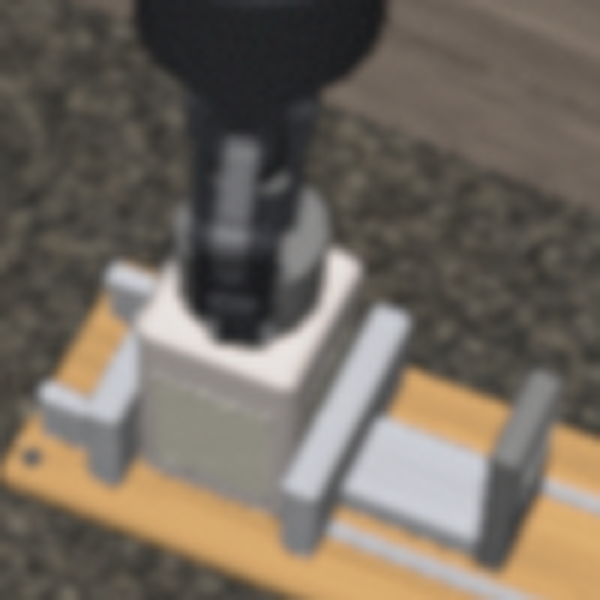

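>>> move_arm(
  plan=[
    [[0,0,-7,0,0,0,0.045],[0,0,-15,0,0,0,0.045],[0,0,-23,0,0,0,0.045],[0,0,-31,0,0,0,0.045],[0,0,-39,0,0,0,0.045]],
  ],
)

```text
time: 17.25
eef_pos: [0.6145, -0.156, 0.1073]
tcp_rot: [0.865, 0.501, 0.002, 0.002]
contact_force: [-0.2, 0.5, 7.2]
opening: 0.574
```

Run:
```python
from h import *
goal([.6133,-.1555,.105],-4)
im=read_camera("side")[:,:,::-1].copy()
cv2.imwrite("pics/20.png",crop(im,325,180,50,6))
```

```text
t 17.25 pos [ 0.6145 -0.156   0.1073] yaw -29.8 open 0.574 F [-0.2  0.5  7.2] M [ 0.15  0.12 -0.04]
rot [  0.3  -0.  -25.8] shift [-0.0002 -0.0012  0.0023] dist 0.003
```

View pics/20.png

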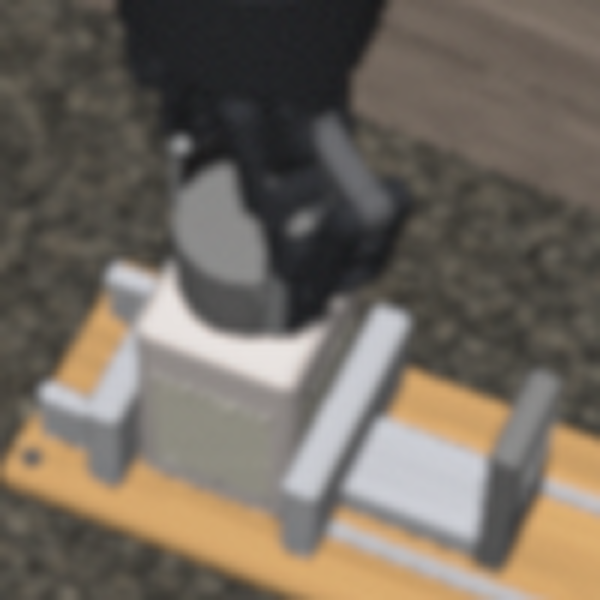

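>>> move_arm(
  plan=[
    [[0,0,-6,0,0,-0.001,0.045],[0,0,-12,0,0,-0.001,0.045],[0,0,-19,0,0,-0.001,0.045],[0,0,-25,0,0,-0.001,0.045],[0,0,-25,0,0,-0.001,0.045]],
  ],
)

```text
time: 17.92
eef_pos: [0.6147, -0.156, 0.1088]
tcp_rot: [0.736, 0.677, 0.002, 0.003]
contact_force: [0.8, 1.1, 2.4]
opening: 0.576
```

Run:
```python
from h import *
goal([.6133,-.1555,.105],-4)
im=read_camera("side")[:,:,::-1].copy()
cv2.imwrite("pics/21.png",crop(im,325,180,50,6))
```

```text
t 17.93 pos [ 0.6147 -0.156   0.1088] yaw -4.7 open 0.576 F [0.8 1.1 2.4] M [ 0.07 -0.04 -0.01]
rot [ 0.4  0.1 -0.7] shift [ 0.0004 -0.0015  0.0038] dist 0.004
```

View pics/21.png

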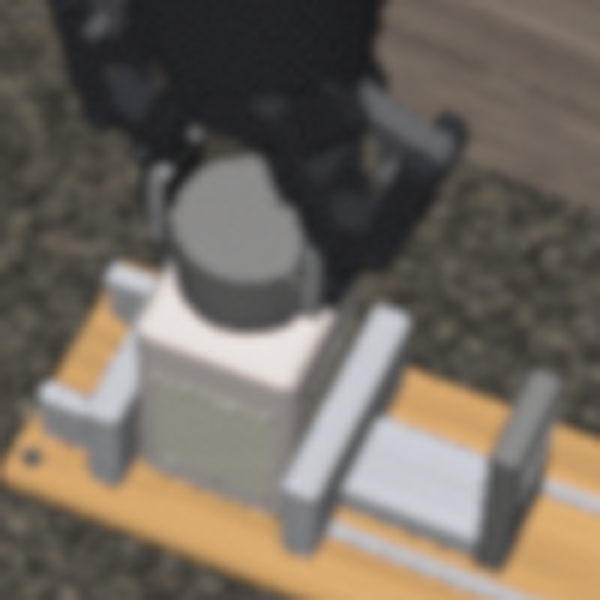

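>>> move_arm(
  plan=[
    [[0,0,0,0,0,-0.002,0.045],[0,0,0,0,0,-0.006,0.045],[0,0,0,0,0,-0.012,0.045],[0,0,0,0,0,-0.02,0.045],[0,0,0,0,0,-0.03,0.045]],
  ],
)

```text
time: 18.6
eef_pos: [0.6145, -0.156, 0.1393]
tcp_rot: [0.736, 0.677, 0.002, 0.003]
contact_force: [-0.4, -0.1, -1.8]
opening: 0.57
```

Run:
```python
from h import *
goal([.48,-.05,.16],-4)
im=read_camera("side")[:,:,::-1].copy()
cv2.imwrite("pics/22.png",crop(im,325,170,60,5))
im=read_camera("top")[:,:,::-1].copy()
cv2.imwrite("pics/22t.png",im)
```

```text
t 18.60 pos [ 0.6145 -0.156   0.1393] yaw -4.8 open 0.570 F [-0.4 -0.1 -1.8] M [-0.03  0.01  0.02]
rot [ 0.4  0.1 -0.8] shift [ 0.0944 -0.1427 -0.0216] dist 0.172
```

View pics/22.png

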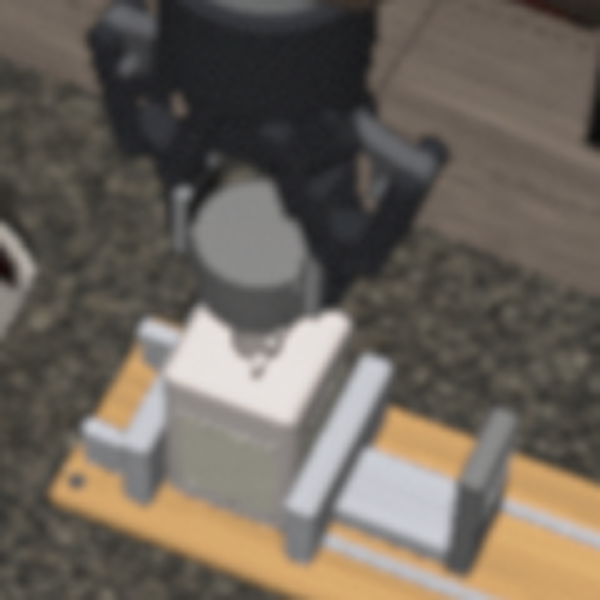

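>>> move_arm(
  plan=[
    [[0,0,0,0,0,-0.02,0.045],[0,0,0,0.005,-0.007,-0.04,0.045],[0,0,0,0.03,-0.045,-0.042,0.045],[0,0,0,0.06,-0.09,-0.042,0.045],[0,0,0,0.085,-0.13,-0.042,0.045]],
  ],
)

```text
time: 19.32
eef_pos: [0.4914, -0.0597, 0.183]
tcp_rot: [0.736, 0.677, 0.003, 0.005]
contact_force: [-0.2, 0.5, -0.6]
opening: 0.577
```

Run:
```python
from h import *
print(onz("top",[321,209],.03),onz("side",[290,241],.03),onz("top",[288,296],0))
goal([.475,-.05,.03],-4.8)
```

```text
[ 0.6048362  -0.02988673  0.03      ] [ 0.61096301 -0.03650681  0.03      ] [0.42540865 0.03809153 0.        ]
t 19.32 pos [ 0.4914 -0.0597  0.183 ] yaw -4.7 open 0.577 F [-0.2  0.5 -0.6] M [-0.02 -0.04 -0.  ]
rot [0.7 0.1 0. ] shift [ 0.0086 -0.0189  0.1528] dist 0.154
```

>>> move_arm(
  plan=[
    [[0.3,0,0,0.005,-0.01,0.03,0.045],[0.7,0,0,0.0085,-0.019,0.07,0.045],[0.7,0,0,0.0085,-0.019,0.11,0.045],[0.7,0,0,0.0085,-0.019,0.145,0.045],[0.7,0,0,0.0085,-0.019,0.153,0.045]],
  ],
)

```text
time: 19.95
eef_pos: [0.4736, -0.0495, 0.0289]
tcp_rot: [0.736, 0.677, -0.002, -0.001]
contact_force: [-0.7, 0.5, -1.0]
opening: 0.57
```

Run:
```python
from h import *
goal([.475,-.05,.009],-4.8)
im=read_camera("side")[:,:,::-1].copy()
cv2.imwrite("pics/23.png",crop(im,335,250,60,5))
```

```text
t 19.95 pos [ 0.4736 -0.0495  0.0289] yaw -4.7 open 0.570 F [-0.7  0.5 -1. ] M [ 0.02  0.02 -0.05]
rot [-0.2  0.1  0.1] shift [-0.0003  0.0015  0.0199] dist 0.020
```

View pics/23.png

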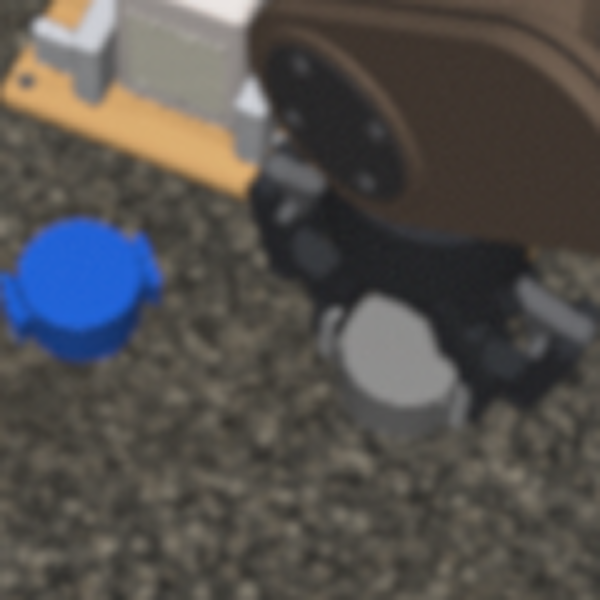

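>>> move_arm(
  plan=[
    [[0,0,0,0,0,0.007,0.045],[0,0,0,0,0,0.014,0.045],[0,0,0,0,0,0.018,0.045],[0,0,0,0,0,0.02,0.045],[0,0,0,0,0,0.02,0.045]],
  ],
)

```text
time: 20.62
eef_pos: [0.4741, -0.0498, 0.0091]
tcp_rot: [0.736, 0.677, -0.002, -0.0]
contact_force: [-0.1, -0.2, -0.8]
opening: 0.577
```

>>> move_arm(
  plan=[
    [[0,0,0,0,0,0.001,0.045],[0,0,0,0,0,0.002,0.045],[0,0,0,0,0,0.003,0.045],[0,0,0,0,0,0.003,0.045],[0,0,0,0,0,0.003,0.045]],
  ],
)

```text
time: 21.25
eef_pos: [0.4741, -0.0498, 0.0061]
tcp_rot: [0.736, 0.677, -0.002, -0.0]
contact_force: [-0.4, -0.1, -1.4]
opening: 0.574
```

>>> move_arm(
  plan=[
    [[0,0,0,0,0,0.001,0.045],[0,0,0,0,0,0.002,0.045],[0,0,0,0,0,0.003,0.045],[0,0,0,0,0,0.003,0.045],[0,0,0,0,0,0.003,0.045]],
  ],
)

```text
time: 21.88
eef_pos: [0.4743, -0.0499, 0.0048]
tcp_rot: [0.736, 0.677, -0.002, -0.001]
contact_force: [-5.6, 1.3, 12.7]
opening: 0.574
```

Run:
```python
from h import *
goal([.475,-.05,.003],-4.8)
im=read_camera("side")[:,:,::-1].copy()
cv2.imwrite("pics/24.png",crop(im,345,260,40,7))
```

```text
t 21.88 pos [ 0.4743 -0.0499  0.0048] yaw -4.7 open 0.574 F [-5.6  1.3 12.7] M [0.26 0.86 0.07]
rot [-0.2  0.1  0.1] shift [-0.      0.0008  0.0018] dist 0.002
```

View pics/24.png

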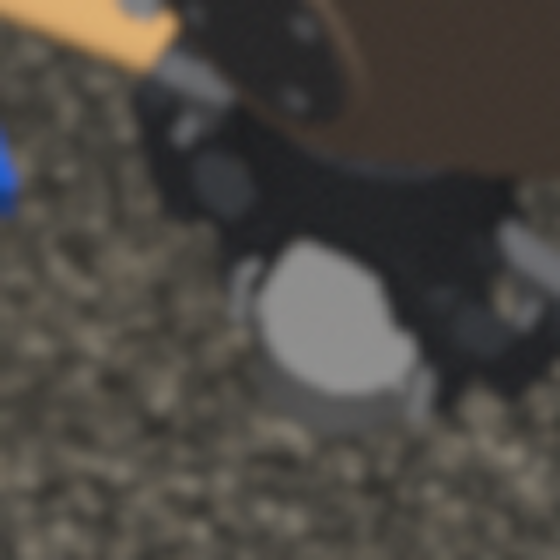

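>>> move_arm(
  plan=[
    [[0,0,0,0,0,0,0.055],[0,0,0,0,0,0,0.065],[0,0,0,0,0,-0.001,0.082],[0,0,0,0,0,-0.001,0.082],[0,0,0,0,0,-0.001,0.082]],
  ],
)

```text
time: 22.55
eef_pos: [0.4743, -0.0499, 0.0058]
tcp_rot: [0.736, 0.677, -0.002, -0.001]
contact_force: [-0.0, 0.1, -0.8]
opening: 0.958
```

>>> move_arm(
  plan=[
    [[0,0,0,0,0,-0.01,0.084],[0,0,0,0,0,-0.04,0.084],[0,0,0,0,0,-0.08,0.084],[0,0,0,0,0,-0.13,0.084],[0,0,0,0,0,-0.17,0.084]],
  ],
)

```text
time: 23.18
eef_pos: [0.4754, -0.0498, 0.1787]
tcp_rot: [0.736, 0.677, -0.001, 0.0]
contact_force: [0.5, -0.1, 0.2]
opening: 0.983
```

>>> move_arm(
  plan=[
    [[0,0,0,0.03,-0.03,-0.02,0.084],[0,0,0,0.08,-0.03,-0.04,0.084],[0,0,0,0.13,-0.02,-0.05,0.084],[0,0,0,0.19,-0.01,-0.05,0.084],[0,0,0,0.25,0,-0.05,0.084]],
  ],
)

```text
time: 23.8
eef_pos: [0.4964, 0.2013, 0.2295]
tcp_rot: [0.736, 0.677, -0.001, 0.001]
contact_force: [1.2, -0.9, 0.2]
opening: 0.987
```

Run:
```python
from h import *
goal([.475,-.05,.003],-4.8)
im=read_camera("side")[:,:,::-1].copy();im2=read_camera("top")[:,:,::-1].copy()
cv2.imwrite("pics/side25.png",im);cv2.imwrite("pics/top25.png",im2)
cv2.imwrite("pics/25.png",np.hstack([crop(im,330,215,66,3),crop(im2,365,235,66,3)]))
```

```text
t 23.80 pos [0.4964 0.2013 0.2295] yaw -4.7 open 0.987 F [ 1.2 -0.9  0.2] M [-0.01  0.   -0.05]
rot [0.  0.1 0.1] shift [-0.2518 -0.0008  0.2269] dist 0.339
```

View pics/25.png

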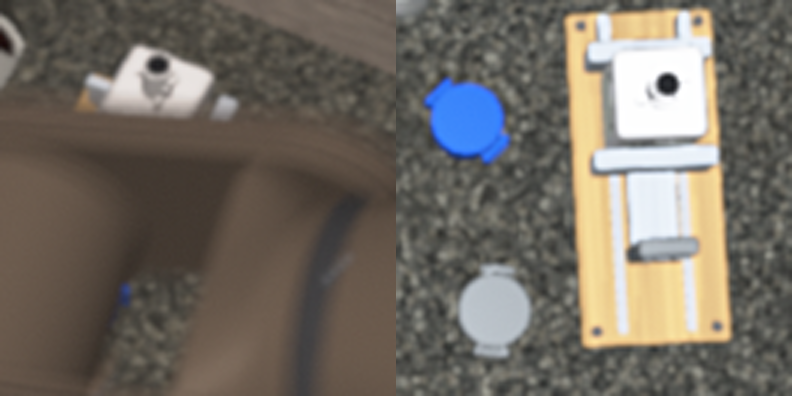

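View pics/top25.png

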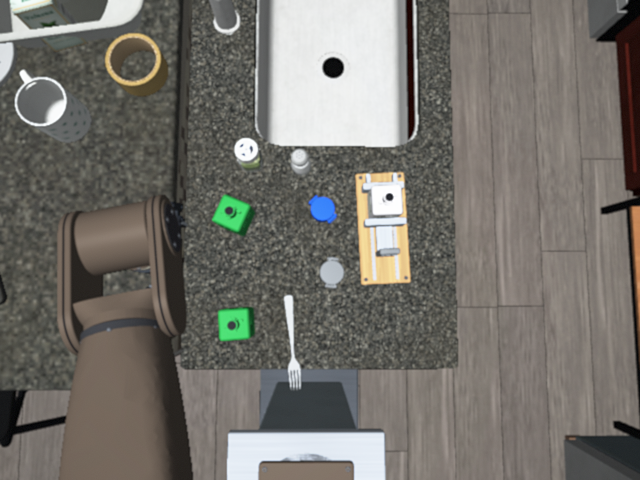

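Run:
```python
from h import *
for f in ("top0","top25"):
    im=cv2.imread(f"pics/{f}.png").astype(float)
    for c in (371,400):
        print(f,c,[tuple(int(v) for v in im[r,c]) [0] for r in range(180,280)])
a=cv2.imread("pics/top0.png");b=cv2.imread("pics/top25.png")
cv2.imwrite("pics/26.png",np.hstack([cv2.resize(x[170:290,350:420],None,fx=5,fy=5,interpolation=cv2.INTER_CUBIC) for x in (a,b)]))
```

```text
top0 371 [141, 146, 196, 241, 249, 248, 248, 249, 236, 173, 110, 97, 109, 134, 163, 196, 221, 227, 227, 227, 230, 234, 234, 234, 235, 238, 241, 242, 242, 244, 248, 248, 247, 247, 247, 247, 247, 246, 247, 247, 247, 246, 246, 247, 247, 247, 246, 247, 248, 246, 242, 243, 243, 238, 223, 225, 246, 249, 249, 249, 249, 217, 132, 165, 222, 231, 229, 223, 214, 213, 213, 205, 196, 196, 196, 195, 188, 179, 178, 178, 172, 165, 163, 164, 163, 161, 159, 157, 158, 156, 152, 152, 152, 154, 150, 148, 148, 149, 147, 147]
top0 400 [158, 224, 250, 249, 247, 248, 248, 227, 143, 99, 106, 125, 142, 149, 148, 148, 149, 149, 148, 149, 148, 148, 148, 147, 148, 148, 147, 147, 147, 146, 146, 145, 146, 145, 145, 146, 145, 145, 145, 145, 145, 146, 144, 144, 144, 143, 143, 143, 143, 143, 142, 141, 143, 178, 232, 249, 249, 248, 249, 248, 217, 125, 116, 140, 145, 144, 145, 145, 145, 146, 145, 146, 147, 146, 146, 146, 147, 146, 147, 147, 147, 148, 149, 149, 148, 149, 154, 160, 164, 160, 145, 139, 148, 151, 152, 152, 151, 151, 151, 151]
top25 371 [141, 146, 196, 240, 249, 247, 242, 234, 225, 211, 204, 203, 200, 193, 1
[... 238 characters left out ...]
 230, 228, 228, 228, 228, 223, 212, 213, 212, 205, 196, 195, 197, 194, 188, 179, 178, 177, 173, 164, 164, 163, 164, 161, 158, 158, 158, 155, 153, 153, 152, 152, 149, 148, 148, 148, 147, 146]
top25 400 [159, 223, 250, 249, 245, 242, 242, 244, 245, 246, 247, 248, 249, 250, 252, 252, 253, 254, 254, 254, 255, 255, 255, 255, 255, 255, 255, 255, 255, 255, 255, 255, 255, 238, 159, 120, 135, 201, 247, 249, 248, 248, 248, 225, 139, 99, 119, 141, 143, 143, 143, 142, 141, 143, 143, 143, 143, 143, 143, 142, 142, 142, 143, 143, 144, 144, 145, 143, 140, 139, 139, 142, 140, 140, 144, 148, 148, 146, 146, 147, 146, 148, 148, 148, 149, 147, 148, 147, 148, 147, 147, 148, 149, 150, 151, 152, 151, 151, 151, 150]
```

View pics/26.png

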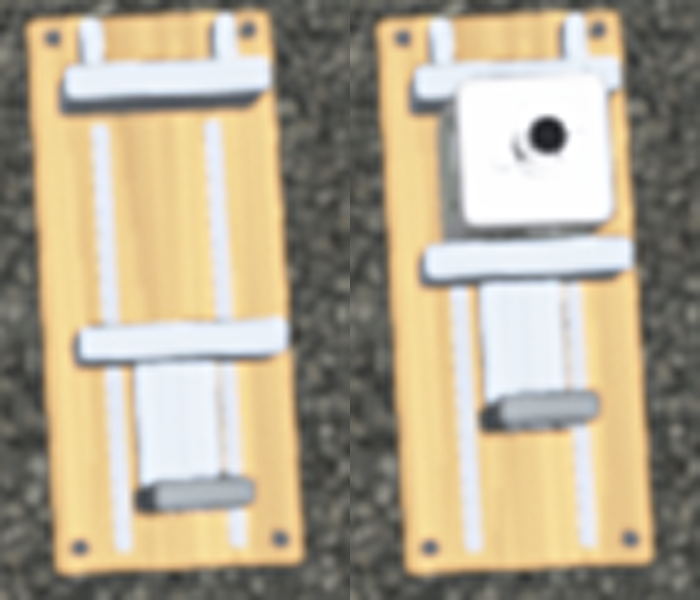

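Run:
```python
from h import *
s=get_state();print(s["time"],np.abs(s["dq"]).max())
print(ticket.sign_off())
```

```text
23.9 0.07345679970950701
the job is handed in; nothing more can be done
None
```

The job is done and handed in at 23.9 s: the open jar stands in the closed clamp and the cap is on the worktop beside it.

**What I did:**
- I stood the white jar on the board between the jaws and let go of it.
- I pushed the thumb post until it stalled, with the jar against the fixed jaw. The force on the tool was 26 N along the push and about 19 N upward, roughly 32 N in all.
- I squeezed both tabs; the gripper read about 50 mm across them, where fully squeezed is 51 mm.
- I turned the cap about 82° anticlockwise. Resistance peaked at roughly 0.24 N m.
- I lifted the cap off and set it upright at about (0.474, -0.050) m.

**Last checks:**
- **Clamp:** The last top picture shows the open jar between the jaws. The jaw gap measures about 58 mm, give or take 2 mm, which fits the 60 mm jar.
- **Cap and bystanders:** In that picture the cap stands clear of the board, right way up. The spice jar, mill, green jars and blue cap have not moved.

**Where measurements disagreed or fell short:**
- The two cameras differ by about 5 mm sideways, so I used the mean.
- My first estimate of where the clamp sits was about 24 mm off in x. The jar probably touched the sliding jaw lightly while being lowered, and I shifted it before setting it down.
- When I squeezed the tabs, the fingertips pressed on the jar's top with about 8 N until I raised the gripper.
- How tightly the clamp holds is judged from the stalled push and the measured gap. I did not test it separately, and the arm hid most of the clamp from the side camera at the end.

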